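# Mesh the press cap with the tea mill and hold it down

## Robot

A 7-joint arm with a two-finger parallel gripper is mounted at the origin on the work surface. World frame = base frame: x ahead of the robot, y to its left, z up, the work surface at z = 0. Lengths are in m, angles in rad, forces in N, time in s.
With the tool pointing down it reaches from about 0.425 to 0.825 m from the base axis. Payload 3.6 kg.
Tool frame: the origin (TCP) lies on the centre line of the jaws, within the pads' length; the fingertips stand 22 mm ahead of it and the grasp point (between the pads) lies 3 mm ahead of it (bot.tips_ahead is the distance from the TCP to the fingertips, in m); z points along the fingers, y is the line along which they close (so a half turn about z gives the same grasp; the last joint's range is limited). The gripper opens to 85 mm and grips with 20 to 120 N. Pads are 22 mm wide; open, the fingers measure 114 mm over their backs; the gripper's body (76 mm by 85 mm) begins 54 mm behind the grasp point. The pads swing forward as they close: fully open they stand 13 mm farther back than shut.
Start: joints at [1.242, 0.615, -0.013, 1.423, 0.008, 1.103, -0.04], TCP at [0.193, -0.621, 0.253] pointing down, gripper open.
Joint ranges: [-3.12, 3.12], [-0.3, 2.06], [-1.34, 1.32], [0.26, 2.42], [-1.36, 4.5], [0.01, 1.98], [-2.84, 2.84]. Speed limits (rad/s): [2.79, 2.79, 3.14, 3.14, 3.14, 3.14, 3.14].

## Interface

Orientations are given as a rotation vector (axis times angle).
In Python, from cell import bot gives the robot as it stands.
- The arm moves only by the tool send_rows, never from a script. Its argument "increments" is a list of rows, each an object with "dr": the turn, a rotation vector about the world's x, y, z in units of pi rad (1.0 is pi rad), a list of three; "travel": the shift along the world's x, y, z in units of 250 mm (1.0 is 250 mm), a list of three; "fingers": the closure in counts, from 0 (fully open) to 255 (shut). In form: [{"dr": [ax, ay, az], "travel": [dx, dy, dz], "fingers": fingers}, ...]. A call has 1 to 8 rows; each row is the pose to reach, as a shift and turn from the pose commanded when the call began, turning the shorter way round; what a row does not reach only later rows make up. A row lasts 1/10 s, in which the tool goes at most 50 mm and 8.59 degrees, less where a joint would pass 70% of its speed; a pose out of reach is approached as far as the arm can. A call with a number of a shift or a turn outside -1 to 1 is refused whole. A call with a gripper value outside its range is refused whole. The fingers move at their own pace and stop on an object; "grip_force" is the grip in N (left out, the last holds). Time passes only in rows, so rows that repeat a pose let the fingers close. It gives the time, the measured TCP pose, the force, the opening and the grip force at its end, in the units of the state.
- bot.get_state(): the state, without advancing time (a new reading comes with each control period).
- bot.capture(name): name is "scene" or "top" or "wrist"; returns a dict with "image" (480x640x3 uint8, blue, green, red), "mtx" (3x3 intrinsics, pixels), "k1" (the pictures are not rectified: a ray, as slopes to the right and down, at radius r is drawn at 1 + k1 r^2 times it, then the intrinsics apply), "R" (3x3) and "t" (3): a world point X has camera coordinates R X + t. Camera axes: x right, y down, z forward; pixel columns grow to the right and rows downward; lengths in m; the calibration is good to about 2 mm. A picture is of the moment at which its call begins. There is no depth.
- bot.sign_off(): hands the job in; it is judged then, once.
The state is a dict: "time_s": time; "q": joint angles; "qvel": joint speeds; "tau": joint torques, N m; "tool_pos": TCP position; "ee_rot": TCP orientation; "wrist_force": force on the tool from outside, world axes, zero at the start; "torque": the same for the moment, N m; "width": finger opening in m; "grip_force": force on a finger pad.
Only numpy, scipy, OpenCV 4.12 (cv2) and the standard library are available. Lean on these libraries where they do the work, as an engineer would, in place of code of your own. Each camera call takes 0.05 s, during which the arm holds its last target. There are 200 camera calls.

## Task

Get the tea-leaf mill running: turn the brass hex nut on its neck anticlockwise (seen from above) to its stop, so that its tabs clear the cross-shaped socket. Then lift the press cap out of its ceramic rest, turn it until the splines of its stem mesh with the socket, slide it fully home until its flange lies on the nut, and keep pressing it down against the spring plunger: the program finishes while the gripper still holds the cap and pushes it down. Leave the glasses, the caddy and the teapot where they stand.

Things in the scene. Friction and masses are not known exactly. Their poses are not given: they have to be found in the camera images.
- mill: Tea-leaf mill fixed to the counter, origin at the centre of its underside, z up. Squat round aluminium housing 148 mm across, flat top 60 mm high; from it a steel neck 50 mm across rises to 100 mm above the counter. On the neck sits a brass hex nut; in it is the drive socket with a spring plunger in its middle.
- mill_seat (a point): Point on the mill's upright axis at the height of the nut's top face, 106 mm above the counter; fixed to the mill, z up. The drive socket is a cross-shaped slot open at the neck's top: its two arms run along this point's x and y axes, each 10.5 mm wide, about 42 mm long overall and 40 mm deep. It looks the same after every quarter turn.
- nut (a joint): Turn of the captive hex nut about the mill's axis, rad: 0 tight, growing anticlockwise seen from above to a hard stop at 1.047 (60 degrees), where it is open. It starts at 0 to 0.3, does not rise as it turns, and stays where it is left (friction about 0.12 N m).
- nut_top (a point): Centre of the nut's top face, turning with the nut. The nut is 58 mm across flats, 24 mm high (82 to 106 mm above the counter), free below down to the housing. Its flats face along this point's x axis and every 60 degrees from there. Four tabs 10 mm wide at its top reach inward to 13 mm from the axis; they bar the arms of the cross until the nut is open, then lie between the arms.
- cap_grip (a point): Centre of the black upright grip of the loose press cap (about 180 g): a block 44 mm long (x), 18 mm thick (y), 44 mm high (z up); pinch it across its thickness. Its underside meets the flange 22 mm below this point. At the start this point is 80 mm above the counter; when the cap is home it is 30 mm above mill_seat.
- cap: The same press cap; origin at the centre of the underside of its steel flange (57 mm across, 8 mm thick), 30 mm below cap_grip, same axes. Below is a splined stem: two crossing bars along x and y, each 8 mm wide, 37 mm long overall, 30 mm tall; then a round pilot 7.6 mm across with tapered end, down to 42 mm below the flange. It meshes at any of four quarter turns.
- rest: White ceramic ring fixed to the counter, 64 mm across, 50 mm high, bore 47 mm. At the start the cap stands in it stem-down, flange on its rim. Origin at the centre of its underside.
- plunger (a joint): Travel of the white spring plunger in the socket, m: 0 up, growing downward. The cap's pilot meets it when the flange is still about 8 mm above the nut; it takes 5 N to start (more than the cap's weight) and about 8 N at 0.008, where the flange meets the nut.
- glass_a: Empty tulip tea glass, 58 mm across, 92 mm high, origin at the centre of its underside. To be left alone.
- glass_b: Another such glass. To be left alone.
- caddy: Red plastic tea caddy with ribbed twist cap, 84 mm across, 106 mm high, origin at the centre of its underside. To be left alone.
- teapot: White ceramic teapot, body 120 mm across, 109 mm high, spout to its +x reaching 95 mm out, handle to its -x reaching 95 mm; origin at the centre of its underside. To be left alone.

How it is judged:
On the way, in this order (a step that is already met when the one before it is completed fails the run):
1. the nut is turned open while the cap is not yet in the mill (value of joint nut above 0.9 rad and horizontal distance between cap_grip and mill_seat above 0.05 m), for 0.2 s.
2. the cap's splines are meshed in the socket (horizontal distance between cap_grip and mill_seat below 0.004 m and (angle between the x axis of cap_grip and the x axis of mill_seat, either way round below 0.12 rad or angle between the x axis of cap_grip and the y axis of mill_seat, either way round below 0.12 rad) and angle between cap_grip's own z axis and vertical below 0.08 rad and z of cap_grip in the frame of mill_seat below 0.046 m), for 0.1 s.
At the end, for the whole second after the job is handed in: Nut past 0.9 rad; cap upright (0.08 rad), centred on the mill (4 mm), splines in line with the socket (0.12 rad, any quarter turn), flange within 2.5 mm of the nut, plunger at least 5.5 mm down, fingers still bearing on the cap (over 2 N) (horizontal distance between cap_grip and mill_seat below 0.004 m and (angle between the x axis of cap_grip and the x axis of mill_seat, either way round below 0.12 rad or angle between the x axis of cap_grip and the y axis of mill_seat, either way round below 0.12 rad) and angle between cap_grip's own z axis and vertical below 0.08 rad and z of cap_grip in the frame of mill_seat below 0.0325 m and value of joint nut above 0.9 rad and value of joint plunger above 0.0055 m and contact force between the fingers and cap above 2 N); the arm keeps its last pose, push and grip.
It fails at once if glass a is shoved or tipped (distance of glass_a from where it was at the start of the episode above 0.03 m or angle between glass_a's own z axis and vertical above 0.35 rad).
It fails at once if glass b is shoved or tipped (distance of glass_b from where it was at the start of the episode above 0.03 m or angle between glass_b's own z axis and vertical above 0.35 rad).
It fails at once if caddy is shoved or tipped (distance of caddy from where it was at the start of the episode above 0.03 m or angle between caddy's own z axis and vertical above 0.35 rad).
It fails at once if teapot is shoved or tipped (distance of teapot from where it was at the start of the episode above 0.03 m or angle between teapot's own z axis and vertical above 0.35 rad).
It also fails if it takes over 54 s, if anything falls off the work surface, if the arm or the gripper's body presses on something with over 40 N, if the wrist force passes 120 N, or if a joint passes its speed limit or range.

## Working session

There is one attempt and no reset: what is moved stays moved. The work goes in short steps, Python scripts to look and compute and a tool call to move; the robot and the scene stay as the last step left them, time stands still between calls to the robot, and variables do not carry over. Pictures are saved under pics/ and viewed, at most 10 in all, crops included, and the job is handed in when it is done.

Besides the shell and the picture viewer there is one more tool, called after "Call:" as name([rows], argument=value, ...), one row to a line, values as JSON. send_rows: Moves the arm, as the interface text tells. Shifts and turns lie within -1 to 1; 1 stands for 250 mm of shift or pi rad of turn. Its arguments: {"type":"object","properties":{"increments":{"type":"array","items":{"type":"object","properties":{"dr":{"type":"array","items":{"type":"number","minimum":-1,"maximum":1}},"travel":{"type":"array","items":{"type":"number","minimum":-1,"maximum":1}},"fingers":{"type":"number"}}}},"grip_force":{"type":"number"}},"required":["increments"]}

```bash
ls; mkdir -p pics
cat > h.py <<'E'
import numpy as np, cv2
from cell import bot
def ray(c,u,v):
    K=c["mtx"];p=np.array([(u-K[0][2])/K[0][0],(v-K[1][2])/K[1][1]]);s=p.copy()
    for _ in range(20): s=p/(1+c["k1"]*(s@s))
    R=np.array(c["R"]);t=np.array(c["t"])
    return -R.T@t, R.T@np.array([s[0],s[1],1])
def onz(c,u,v,z):
    o,d=ray(c,u,v);return o+d*(z-o[2])/d[2]
def proj(c,X):
    x=np.array(c["R"])@np.array(X)+np.array(c["t"]);s=x[:2]/x[2];s=s*(1+c["k1"]*(s@s))
    K=c["mtx"];return np.array([K[0][0]*s[0]+K[0][2],K[1][1]*s[1]+K[1][2]])
E
python3 - <<'E'
from h import *
a=bot.capture("scene");b=bot.capture("top")
cv2.imwrite("pics/top.png",b["image"]);cv2.imwrite("pics/scene.png",a["image"])
for c in(a,b): print(np.array(c["mtx"]).round(1).tolist(),c["k1"],(-np.array(c["R"]).T@c["t"]).round(3),np.array(c["R"]).round(3).tolist())
s=bot.get_state();print(s)
E
```

```text
pics
[[498.2, 0.0, 315.6], [0.0, 498.2, 236.9], [0.0, 0.0, 1.0]] 0.0217266325089184 [ 1.377 -0.574  0.848] [[0.592, 0.806, -0.015], [0.512, -0.391, -0.765], [-0.622, 0.446, -0.643]]
[[457.6, 0.0, 329.8], [0.0, 457.6, 241.3], [0.0, 0.0, 1.0]] -0.11727107665615366 [ 0.559 -0.045  1.249] [[0.028, -0.999, -0.02], [-0.998, -0.027, -0.064], [0.063, 0.022, -0.998]]
{'time_s': 0.1, 'q': array([ 1.24247786,  0.61582751, -0.01262208,  1.42474616,  0.00811243,
        1.10338619, -0.04040567]), 'qvel': array([ 0.00024651, -0.0021859 ,  0.00048742, -0.00509977, -0.00037788,
       -0.00045814, -0.00041913]), 'tau': array([ 1.18678996e-03, -4.70383179e+01,  2.60196934e-01, -1.71571469e+01,
        1.01093916e-02,  5.85529153e-03, -1.92202214e-05]), 'tool_pos': array([ 0.19304016, -0.62000906,  0.25224817]), 'ee_rot': array([-3.10361247e+00, -4.72063069e-01,  6.03523078e-04]), 'wrist_force': array([-0.12941157, -0.39995373, -0.04990797]), 'torque': array([-0.02605551, -0.04029966, -0.04151513]), 'grip_force': 0.0, 'width': 0.08570291035640984}
```

View pics/top.png

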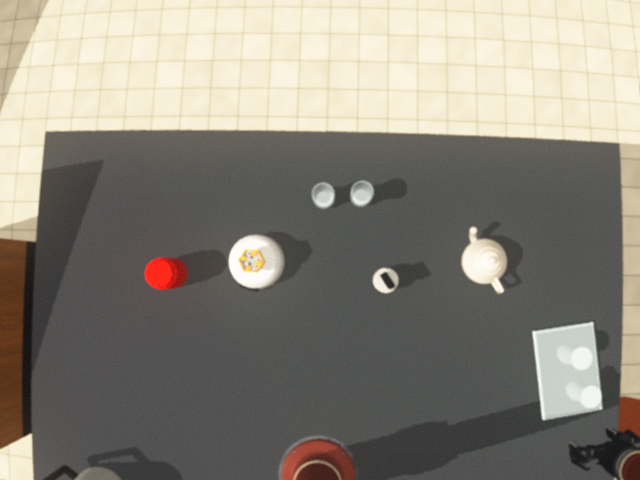

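View pics/scene.png

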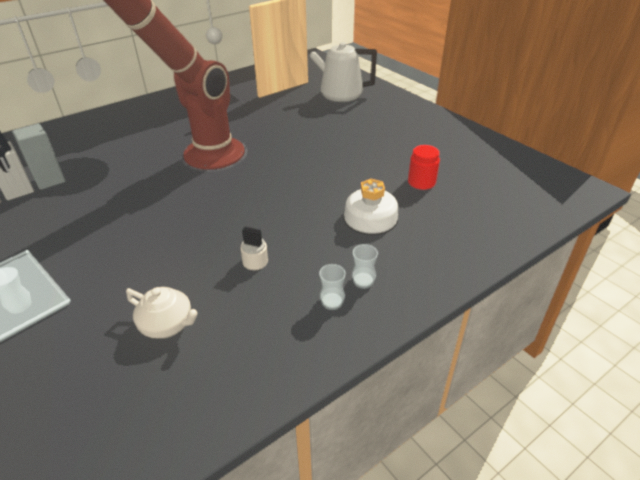

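The top view shows the nut at about (252,260), the cap's grip at (386,281), the caddy at (166,273), the glasses at (323,195) and (362,193), and the teapot at (485,261). The scene view agrees with this layout.

Run:
```python
from h import *
b=bot.capture("top");im=b["image"].astype(int);B,G,R=im[...,0],im[...,1],im[...,2]
m=((R-B>60)&(R>G+10)&(G>90)).astype(np.uint8);m[:, :215]=0;m[:,300:]=0;m[300:]=0;m[:225]=0
ys,xs=np.nonzero(m);h=cv2.convexHull(np.c_[xs,ys].astype(np.int32));r=cv2.minEnclosingCircle(h)
print("nut",len(xs),r,onz(b,*r[0],.106),cv2.minAreaRect(h),cv2.approxPolyDP(h,1.5,True)[:,0].tolist())
m=(im.max(2)<45).astype(np.uint8)[265:298,370:402]
n,l,s,c=cv2.connectedComponentsWithStats(m)
for i in range(1,n):
  if s[i,4]>30:
    ys,xs=np.nonzero(l==i);h=np.c_[xs+370,ys+265].astype(np.float32);q=cv2.minAreaRect(h);print(q,s[i,4]);P=[onz(b,*p,.102) for p in cv2.boxPoints(q)];print(np.array(P).round(4).tolist(),np.mean(P,0))
for u,v,z in[(166,273,.1),(323,195,.09),(362,193,.09),(485,261,.08)]:print(onz(b,u,v,z).round(3))
from scipy.spatial.transform import Rotation as Ro
s=bot.get_state();T=Ro.from_rotvec(s["ee_rot"]).as_matrix();print(T.round(3));w=bot.capture("wrist");print(np.array(w["R"])@T, np.array(w["R"])@s["tool_pos"]+w["t"],w["mtx"],w["k1"])
cv2.imwrite("pics/nut.png",cv2.resize(b["image"][220:310,210:420],None,fx=3.8,fy=3.8,interpolation=cv2.INTER_CUBIC))
```

```text
nut 298 ((251.07546997070312, 260.5094299316406), 13.162405967712402) [0.57713847 0.17732918 0.106     ] ((251.04920959472656, 260.45904541015625), (26.2553653717041, 22.271791458129883), 5.19442892074585) [[264, 263], [256, 272], [244, 271], [238, 259], [246, 249], [259, 250]]
[0.538 0.399 0.1  ]
[0.75  0.002 0.09 ]
[ 0.758 -0.098  0.09 ]
[ 0.593 -0.419  0.08 ]
[[ 0.955  0.297 -0.001]
 [ 0.297 -0.955  0.002]
 [-0.    -0.002 -1.   ]]
[[-1.18621956e-03  9.99999177e-01  4.88896782e-04]
 [-9.48923542e-01 -9.71383271e-04 -3.15504625e-01]
 [-3.15503890e-01 -8.38183424e-04  9.48923913e-01]] [-0.00025218  0.03940933  0.14086914] [[363.04452851   0.         324.67030907]
 [  0.         363.04452851 242.56329917]
 [  0.           0.           1.        ]] -0.0742019929774902
```

View pics/nut.png

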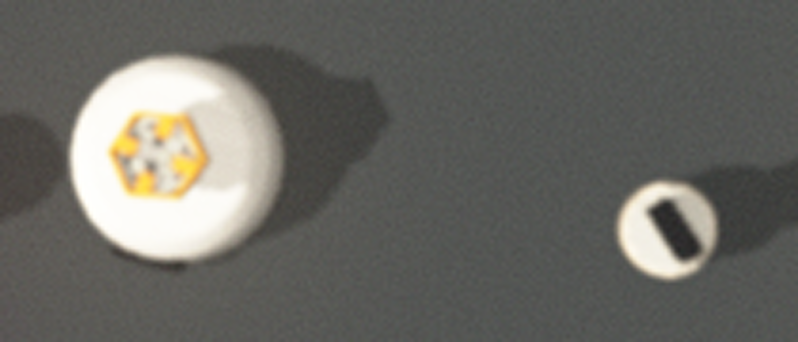

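The crop shows the hex nut with its left vertex pointing at roughly 80° of world yaw, so its flats are near -9° and 51°. The cap's grip is at about pixel (388,280). I'm setting out and will look at the cap on the way.

Call:
send_rows([
  {"dr": [0,0,0.178],"travel": [0.8,1.0,0],"fingers": 0},
  {"dr": [0,0,0.178],"travel": [0.8,1.0,0],"fingers": 0},
  {"dr": [0,0,0.178],"travel": [0.8,1.0,0],"fingers": 0},
  {"dr": [0,0,0.178],"travel": [0.8,1.0,0],"fingers": 0},
  {"dr": [0,0,0.178],"travel": [0.8,1.0,0],"fingers": 0},
  {"dr": [0,0,0.178],"travel": [0.8,1.0,0],"fingers": 0},
  {"dr": [0,0,0.178],"travel": [0.8,1.0,0],"fingers": 0},
  {"dr": [0,0,0.178],"travel": [0.8,1.0,0],"fingers": 0},
])

```text
time_s: 1.0
tool_pos: [0.3964, -0.3664, 0.2535]
ee_rot: [-2.848, -1.323, -0.004]
wrist_force: [0.5, -0.6, -0.3]
width: 0.0856
grip_force: 0.0
```

Call:
send_rows([
  {"dr": [0,0,0.178],"travel": [0.54,0.8,0],"fingers": 0},
  {"dr": [0,0,0.178],"travel": [0.54,0.8,0],"fingers": 0},
  {"dr": [0,0,0.178],"travel": [0.54,0.8,0],"fingers": 0},
  {"dr": [0,0,0.178],"travel": [0.54,0.8,0],"fingers": 0},
  {"dr": [0,0,0.178],"travel": [0.54,0.8,0],"fingers": 0},
  {"dr": [0,0,0.178],"travel": [0.54,0.8,0],"fingers": 0},
  {"dr": [0,0,0.178],"travel": [0.54,0.8,0],"fingers": 0},
])

```text
time_s: 1.7
tool_pos: [0.5281, -0.1714, 0.2529]
ee_rot: [2.382, 2.048, -0.002]
wrist_force: [0.0, -0.2, -0.4]
width: 0.0853
grip_force: 0.0
```

```bash
cat >> h.py <<'E'
from scipy.spatial.transform import Rotation as Ro
def pose():
    s=bot.get_state();T=Ro.from_rotvec(s["ee_rot"]).as_matrix()
    print("t",s["time_s"],"tcp",s["tool_pos"].round(4),"yyaw",np.degrees(np.arctan2(T[1,1],T[0,1])).round(2),"z",T[:,2].round(4),"F",s["wrist_force"].round(1),"w",round(s["width"],4),"g",s["grip_force"],"q",s["q"].round(2))
    return s
E
python3 - <<'E'
from h import *
pose()
w=bot.capture("wrist");cv2.imwrite("pics/w1.png",w["image"])
np.save("w1.npy",w,allow_pickle=True)
E
```

```text
t 1.7 tcp [ 0.5281 -0.1714  0.2529] yyaw -8.62 z [-1.e-03 -9.e-04 -1.e+00] F [ 0.  -0.2 -0.4] w 0.0853 g 0.0 q [ 0.51  0.49 -0.36  1.7   0.2   1.   -0.07]
```

View pics/w1.png

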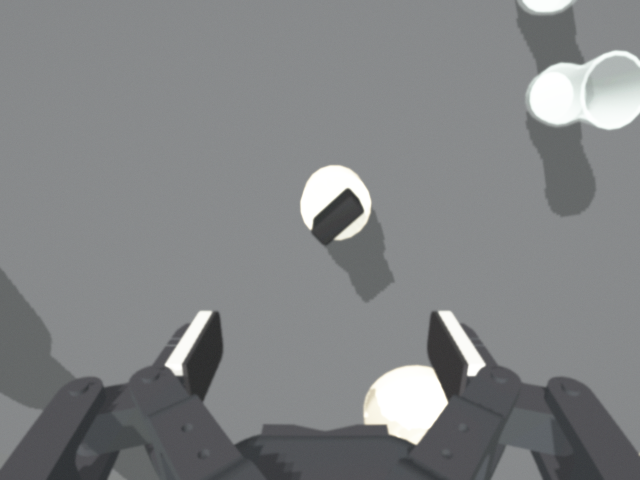

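The wrist view shows the grip at about (338,216) on the white rest at (336,203). The teapot is at the bottom and the glasses at the top right.

Run:
```python
from h import *
w=np.load("w1.npy",allow_pickle=True).item();g=w["image"].max(2)
c=g[170:255,295:380];m=(c<60).astype(np.uint8)
n,l,s,_=cv2.connectedComponentsWithStats(m);i=1+s[1:,4].argmax();print(s[i])
ys,xs=np.nonzero(l==i);h=cv2.convexHull(np.c_[xs+295,ys+170].astype(np.int32))
ap=cv2.approxPolyDP(h,2.5,True)[:,0];print([(p.tolist(),onz(w,*p,.102).round(4)[:2].tolist(),onz(w,*p,.058).round(4)[:2].tolist()) for p in ap])
print(cv2.minAreaRect(h))
m=(g[:, :]>185).astype(np.uint8);m[:,:290]=0;m[:,385:]=0;m[:150]=0;m[260:]=0
ys,xs=np.nonzero(m);hh=cv2.convexHull(np.c_[xs,ys].astype(np.int32))[:,0]
P=np.array([onz(w,*p,.05)[:2] for p in hh]);print(cv2.minEnclosingCircle(P.astype(np.float32)))
# print upper half circle fit (near-nadir side hides wall?) 
print("nadir",onz(w,324,121,0), -np.array(w["R"]).T@w["t"])
cv2.imwrite("pics/w1c.png",cv2.resize(w["image"][160:255,280:400],None,fx=5,fy=5,interpolation=cv2.INTER_CUBIC))
```

```text
[ 20  21  44  35 257]
[([356, 198], [0.5561, -0.1491], [0.5585, -0.1585]), ([358, 203], [0.5572, -0.1532], [0.5597, -0.1632]), ([315, 225], [0.5219, -0.1655], [0.5188, -0.1775]), ([317, 217], [0.5245, -0.1594], [0.5218, -0.1704]), ([346, 191], [0.5493, -0.1427], [0.5506, -0.151])]
((333.0434875488281, 206.6986541748047), (16.14868927001953, 48.79802322387695), 62.90445327758789)
((0.5396950840950012, -0.16203084588050842), 0.034990061074495316)
nadir [ 0.54030607 -0.08957257  0.        ] [ 0.54132975 -0.09141544  0.37406888]
```

View pics/w1c.png

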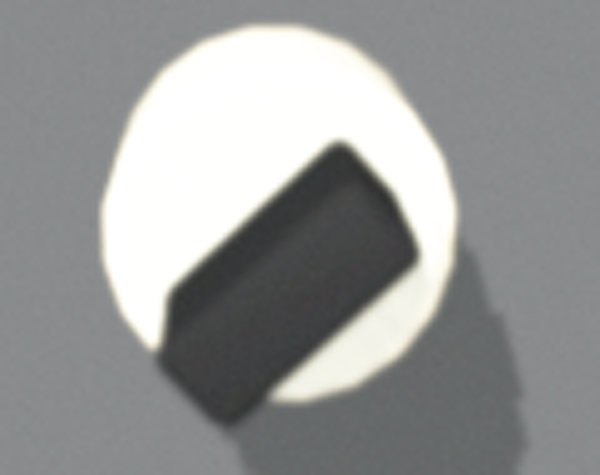

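The crop shows the grip's top-face corners at about (417,260), (228,427) and (158,350), and its base corners at (340,142) and (393,193).

Run:
```python
from h import *
w=np.load("w1.npy",allow_pickle=True).item()
A,B,C=[onz(w,280+u/5,160+v/5,.102)[:2] for u,v in((417,260),(228,427),(158,350))]
d=A-B;e=C-B;print(np.linalg.norm(d),np.linalg.norm(e),"c",(A+C)/2,"long yaw",np.degrees(np.arctan2(d[1],d[0])),"thick",np.degrees(np.arctan2(e[1],e[0])))
E=[onz(w,280+u/5,160+v/5,.058)[:2] for u,v in((340,142),(393,193),(168,295))];print("base mid",(E[1]+E[2])/2,np.linalg.norm(E[0]-E[1]),np.linalg.norm(E[0]-E[2]))
```

```text
0.03977120815747922 0.016766729716707493 c [ 0.53953778 -0.16495364] long yaw 34.38532965112369 thick 122.06356144202657
base mid [ 0.53959596 -0.16554752] 0.013153608126650998 0.04110348928734856
```

Call:
send_rows([
  {"dr": [0,0,0],"travel": [0.19,1.0,0],"fingers": 0},
  {"dr": [0,0,0],"travel": [0.19,1.0,0],"fingers": 0},
  {"dr": [0,0,0],"travel": [0.19,1.0,0],"fingers": 0},
  {"dr": [0,0,0],"travel": [0.19,1.0,0],"fingers": 0},
  {"dr": [0,0,0],"travel": [0.19,1.0,0],"fingers": 0},
  {"dr": [0,0,0],"travel": [0.19,1.0,0],"fingers": 0},
  {"dr": [0,0,0],"travel": [0.19,1.0,0],"fingers": 0},
])

```text
time_s: 2.45
tool_pos: [0.5758, 0.0787, 0.253]
ee_rot: [2.382, 2.048, -0.002]
wrist_force: [-0.7, -1.2, 0.8]
width: 0.0854
grip_force: 0.0
```

Call:
send_rows([
  {"dr": [0,0,0],"travel": [0,0.36,-0.2],"fingers": 0},
  {"dr": [0,0,0],"travel": [0,0.36,-0.2],"fingers": 0},
  {"dr": [0,0,0],"travel": [0,0.36,-0.2],"fingers": 0},
  {"dr": [0,0,0],"travel": [0,0.36,-0.2],"fingers": 0},
])

```text
time_s: 2.85
tool_pos: [0.5757, 0.1668, 0.2022]
ee_rot: [2.384, 2.045, -0.005]
wrist_force: [-0.4, -0.6, -0.4]
width: 0.085
grip_force: 0.0
```

Run:
```python
from h import *
pose()
w=bot.capture("wrist");cv2.imwrite("pics/w2.png",w["image"])
np.save("w2.npy",w,allow_pickle=True)
```

```text
t 2.85 tcp [0.5757 0.1668 0.2022] yyaw -8.74 z [-0.0021 -0.0027 -1.    ] F [-0.4 -0.6 -0.4] w 0.085 g 0.0 q [-0.1   0.61 -0.36  1.63  0.25  0.95 -0.7 ]
```

View pics/w2.png

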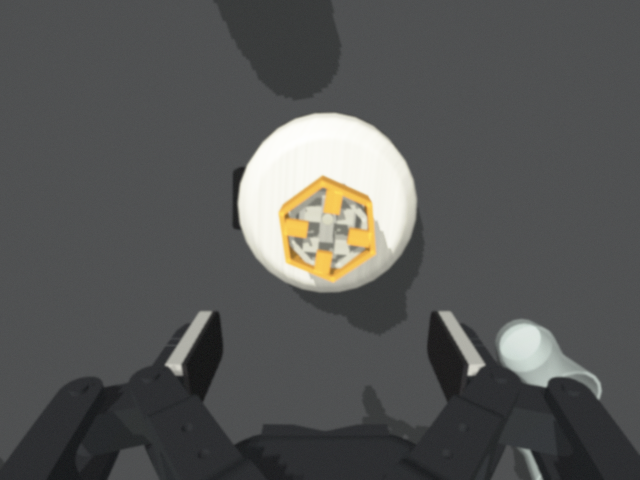

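The view shows the nut centred at about (328,230), with its tabs over the cross. I'll measure the hexagon and look at a crop for the socket's yaw.

Run:
```python
from h import *
w=np.load("w2.npy",allow_pickle=True).item();im=w["image"].astype(int);B,G,R=im[...,0],im[...,1],im[...,2]
m=((R-B>70)).astype(np.uint8);ys,xs=np.nonzero(m);print(xs.min(),xs.max(),ys.min(),ys.max())
h=cv2.convexHull(np.c_[xs,ys].astype(np.int32));ap=cv2.approxPolyDP(h,4,True)[:,0]
P=np.array([onz(w,*p,.106)[:2] for p in ap]);print(ap.tolist());print(P.round(4).tolist())
c=(P.max(0)+P.min(0))/2
H=np.array([onz(w,*p,.106)[:2] for p in h[:,0]]);c,r=cv2.minEnclosingCircle(H.astype(np.float32));c=np.array(c);print(c,r)
print("vertex yaw",np.degrees(np.arctan2(*(P-c).T[::-1])).round(1), np.linalg.norm(P-c,axis=1).round(4))
# top-down rectified view, 0.1 mm/px... x right=+x world, y up=+y world
N=600;s=0.0001
u=np.zeros((N,N,2),np.float32)
for i in range(N):
  for j in range(N):
    u[i,j]=proj(w,[c[0]+(j-N/2)*s,c[1]-(i-N/2)*s,.102])
cv2.imwrite("pics/w2r.png",cv2.remap(w["image"],u,None,cv2.INTER_CUBIC))
```

```text
279 375 176 282
[[375, 254], [333, 282], [289, 264], [279, 211], [321, 176], [371, 201]]
[[0.6081, 0.1626], [0.5788, 0.1474], [0.5526, 0.1642], [0.5529, 0.1996], [0.5818, 0.2168], [0.6095, 0.1972]]
[0.5802725  0.18208829] 0.03484258055686951
vertex yaw [ -34.9  -92.5 -147.2  147.3   87.5   27.4] [0.034  0.0347 0.0329 0.0325 0.0347 0.0329]
```

View pics/w2r.png

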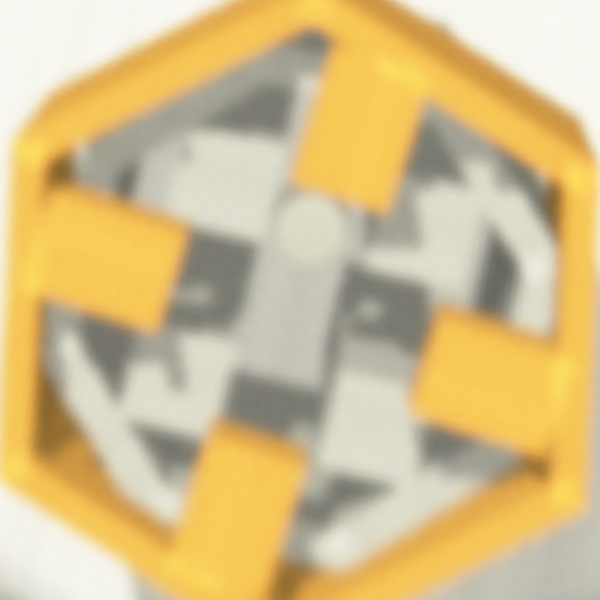

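The rectified crop shows the tabs at a yaw of about -17.5°, the flats at about -2°, and a trench near -10°. The nut's centre is about (0.580, 0.181). Next I'll align, descend and grip the nut.

Call:
send_rows([
  {"dr": [0,0,0.036],"travel": [0.019,0.048,-0.15],"fingers": 0},
  {"dr": [0,0,0.036],"travel": [0.019,0.048,-0.3],"fingers": 0},
  {"dr": [0,0,0.036],"travel": [0.019,0.048,-0.38],"fingers": 0},
  {"dr": [0,0,0.036],"travel": [0.019,0.048,-0.428],"fingers": 0},
  {"dr": [0,0,0.036],"travel": [0.019,0.048,-0.428],"fingers": 0},
])

```text
time_s: 3.4
tool_pos: [0.5808, 0.178, 0.0954]
ee_rot: [2.266, 2.174, -0.005]
wrist_force: [-0.4, -0.3, 1.1]
width: 0.0853
grip_force: 0.0
```

Call:
send_rows([
  {"dr": [0,0,0],"travel": [0,0,0],"fingers": 255},
  {"dr": [0,0,0],"travel": [0,0,0],"fingers": 255},
  {"dr": [0,0,0],"travel": [0,0,0],"fingers": 255},
  {"dr": [0,0,0],"travel": [0,0,0],"fingers": 255},
  {"dr": [0,0,0],"travel": [0,0,0],"fingers": 255},
  {"dr": [0,0,0],"travel": [0,0,0],"fingers": 255},
], grip_force=40)

```text
time_s: 4.0
tool_pos: [0.5793, 0.1812, 0.0982]
ee_rot: [-2.263, -2.178, 0.003]
wrist_force: [-3.5, -0.4, 5.7]
width: 0.0572
grip_force: 44.7
```

Run:
```python
from h import *
s=pose();print(s["torque"])
```

```text
t 4.0 tcp [0.5793 0.1812 0.0982] yyaw -2.19 z [-0.0017 -0.001  -1.    ] F [-3.5 -0.4  5.7] w 0.0572 g 44.71952497959137 q [-0.13  0.75 -0.34  1.7   0.34  0.75 -0.68]
[-0.19476447  1.00295034 -0.06081119]
```

Call:
send_rows([
  {"dr": [0,0,0.04],"travel": [0,0,0],"fingers": 255},
  {"dr": [0,0,0.08],"travel": [0,0,0],"fingers": 255},
  {"dr": [0,0,0.12],"travel": [0,0,0],"fingers": 255},
  {"dr": [0,0,0.16],"travel": [0,0,0],"fingers": 255},
  {"dr": [0,0,0.2],"travel": [0,0,0],"fingers": 255},
  {"dr": [0,0,0.24],"travel": [0,0,0],"fingers": 255},
  {"dr": [0,0,0.27],"travel": [0,0,0],"fingers": 255},
  {"dr": [0,0,0.27],"travel": [0,0,0],"fingers": 255},
])

```text
time_s: 4.8
tool_pos: [0.5796, 0.1813, 0.0981]
ee_rot: [-1.163, -2.918, 0.002]
wrist_force: [-3.5, -1.1, 5.3]
width: 0.0572
grip_force: 44.7
```

Run:
```python
from h import *
s=pose();print(s["torque"])
```

```text
t 4.8 tcp [0.5796 0.1813 0.0981] yyaw 46.52 z [-1.1e-03 -9.0e-04 -1.0e+00] F [-3.5 -1.1  5.3] w 0.0572 g 44.72914695739746 q [-0.    0.8  -0.57  1.7   0.56  0.82 -0.02]
[-0.3526036   0.9119951   0.12800286]
```

Call:
send_rows([
  {"dr": [0,0,0.011],"travel": [0,0,0],"fingers": 255},
  {"dr": [0,0,0.022],"travel": [0,0,0],"fingers": 255},
  {"dr": [0,0,0.022],"travel": [0,0,0],"fingers": 255},
])

```text
time_s: 5.1
tool_pos: [0.5804, 0.1806, 0.0981]
ee_rot: [-1.089, -2.944, -0.001]
wrist_force: [-4.1, -0.5, 5.6]
width: 0.0576
grip_force: 67.7
```

Run:
```python
from h import *
s=pose();print(s["torque"])
```

```text
t 5.1 tcp [0.5804 0.1806 0.0981] yyaw 49.4 z [-0.0023  0.0015 -1.    ] F [-4.1 -0.5  5.6] w 0.0576 g 67.7373845782131 q [ 0.01  0.8  -0.59  1.7   0.57  0.82  0.02]
[-0.26144619  0.91841885 -3.00744876]
```

The stop shows clearly in the torque. I'll relax, open, rise and look.

Call:
send_rows([
  {"dr": [0,0,-0.01],"travel": [0,0,0],"fingers": 255},
  {"dr": [0,0,-0.01],"travel": [0,0,0],"fingers": 0},
  {"dr": [0,0,-0.01],"travel": [0,0,0],"fingers": 0},
  {"dr": [0,0,-0.01],"travel": [0,0,0],"fingers": 0},
  {"dr": [0,0,-0.01],"travel": [0,0,0],"fingers": 0},
  {"dr": [0,0,-0.01],"travel": [0,0,0.2],"fingers": 0},
  {"dr": [0,0,-0.01],"travel": [0,0,0.4],"fingers": 0},
  {"dr": [0,0,-0.01],"travel": [0,0,0.4],"fingers": 0},
])

```text
time_s: 5.9
tool_pos: [0.5842, 0.1846, 0.2038]
ee_rot: [1.106, 2.929, 0.018]
wrist_force: [0.5, -0.1, -0.2]
width: 0.0853
grip_force: 0.0
```

Call:
send_rows([
  {"dr": [0,0,0],"travel": [0.2,-0.15,0],"fingers": 0},
  {"dr": [0,0,0],"travel": [0.2,-0.15,0],"fingers": 0},
  {"dr": [0,0,0],"travel": [0.2,-0.15,0],"fingers": 0},
])

```text
time_s: 6.2
tool_pos: [0.6325, 0.1401, 0.195]
ee_rot: [1.119, 2.934, -0.003]
wrist_force: [-1.0, 0.4, 0.3]
width: 0.0854
grip_force: 0.0
```

Run:
```python
from h import *
pose()
w=bot.capture("wrist");np.save("w3.npy",w,allow_pickle=True)
c=[.580,.1808];print("cam",-np.array(w["R"]).T@w["t"],"px",proj(w,c+[.106]))
N=600;s=0.0001
out=[]
for z in(.106,.100):
  u=np.array([[proj(w,[c[0]+(j-N/2)*s,c[1]-(i-N/2)*s,z]) for j in range(N)] for i in range(N)],np.float32)
  out.append(cv2.remap(w["image"],u,None,cv2.INTER_CUBIC))
cv2.imwrite("pics/w3r.png",out[1]);cv2.imwrite("pics/w3n.png",out[0])
```

```text
t 6.2 tcp [0.6325 0.1401 0.195 ] yyaw 48.25 z [ 2.0e-04 -2.3e-03 -1.0e+00] F [-1.   0.4  0.3] w 0.0854 g 0.0 q [ 0.1   0.74 -0.65  1.49  0.49  1.07  0.19]
cam [0.5731145  0.19414004 0.31604309] px [315.89394299 148.58501657]
```

View pics/w3r.png

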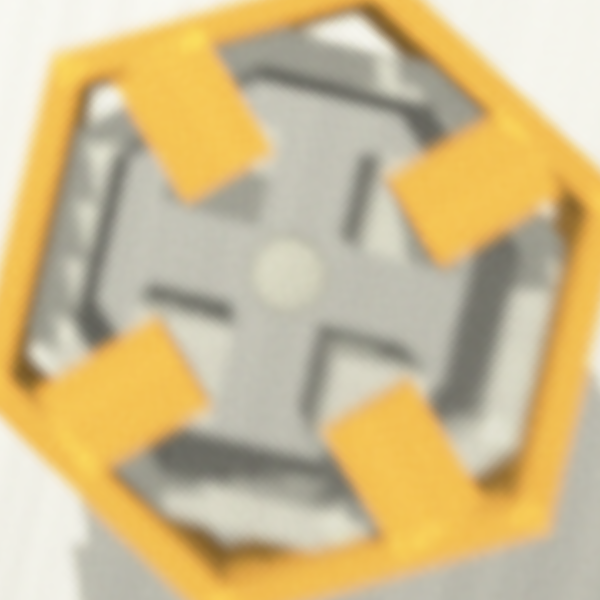

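The nut is open and the cross is free, with its arms at a yaw of about -15°. I'll refine the centre and yaw from the tabs with a mask.

Run:
```python
from h import *
im=cv2.imread("pics/w3n.png").astype(int)
m=(im[...,2]-im[...,0]>80)
yy,xx=np.mgrid[:600,:600];c=np.array([297.,290.])
for k in range(6):
    r=np.hypot(xx-c[0],yy-c[1]);a=np.arctan2(c[1]-yy,xx-c[0])
    s=m&(r>140)&(r<200);t=np.angle(np.exp(4j*a[s]).mean())/4
    # inner ends: per-tab min radial extent -> recentre
    e=[]
    for j in range(4):
        b=t+j*np.pi/2;q=(xx-c[0])*np.cos(b)-(yy-c[1])*np.sin(b);p=-(xx-c[0])*np.sin(b)-(yy-c[1])*np.cos(b)
        e.append(np.percentile(q[m&(abs(p)<35)&(q>60)],0.5))
    d1=(e[0]-e[2])/2;d2=(e[1]-e[3])/2
    c=c+d1*np.array([np.cos(t),-np.sin(t)])+d2*np.array([-np.sin(t),-np.cos(t)])
print(np.degrees(t),c,e,"world",.580+(c[0]-300)*1e-4,.1808-(c[1]-300)*1e-4)
n=cv2.convexHull(np.argwhere(m)[:,::-1].astype(np.int32));
print(cv2.minEnclosingCircle(n),[ (p.tolist()) for p in cv2.approxPolyDP(n,15,True)[:,0]])
```

```text
30.988950442992035 [295.65844349 287.59648714] [np.float64(128.8829132477506), np.float64(127.4230152729167), np.float64(128.88291324775054), np.float64(127.42301527291669)] world 0.5795658443493936 0.1820403512857314
((299.5, 289.5), 332.4012145996094) [[599, 179], [598, 275], [533, 525], [274, 599], [198, 599], [0, 403], [0, 290], [67, 55], [260, 0], [413, 0]]
```

Call:
send_rows([
  {"dr": [0,0,-0.29],"travel": [-0.18,-0.6,0],"fingers": 0},
  {"dr": [0,0,-0.29],"travel": [-0.18,-0.6,0],"fingers": 0},
  {"dr": [0,0,-0.29],"travel": [-0.18,-0.6,0],"fingers": 0},
  {"dr": [0,0,-0.29],"travel": [-0.18,-0.6,0],"fingers": 0},
  {"dr": [0,0,-0.29],"travel": [-0.18,-0.6,0],"fingers": 0},
  {"dr": [0,0,-0.29],"travel": [-0.18,-0.6,0],"fingers": 0},
  {"dr": [0,0,-0.29],"travel": [-0.18,-0.6,0],"fingers": 0},
])

```text
time_s: 6.95
tool_pos: [0.5844, -0.0041, 0.1963]
ee_rot: [-2.287, -2.153, 0.0]
wrist_force: [-0.6, -0.3, 0.4]
width: 0.0854
grip_force: 0.0
```

Call:
send_rows([
  {"dr": [0,0,-0.294],"travel": [-0.183,-0.634,0],"fingers": 0},
  {"dr": [0,0,-0.294],"travel": [-0.183,-0.634,0],"fingers": 0},
  {"dr": [0,0,-0.294],"travel": [-0.183,-0.634,0],"fingers": 0},
  {"dr": [0,0,-0.294],"travel": [-0.183,-0.634,0],"fingers": 0},
  {"dr": [0,0,-0.294],"travel": [-0.183,-0.634,0],"fingers": 0},
  {"dr": [0,0,-0.294],"travel": [-0.183,-0.634,0],"fingers": 0},
  {"dr": [0,0,-0.294],"travel": [-0.183,-0.634,0],"fingers": 0},
  {"dr": [0,0,-0.294],"travel": [-0.183,-0.634,0],"fingers": 0},
])

```text
time_s: 7.75
tool_pos: [0.5397, -0.1633, 0.1961]
ee_rot: [-3.005, -0.914, 0.0]
wrist_force: [-0.1, -0.3, 0.6]
width: 0.0854
grip_force: 0.0
```

Run:
```python
from h import *
pose()
w=bot.capture("wrist");np.save("w4.npy",w,allow_pickle=True)
c=[.5395,-.165];print("cam",-np.array(w["R"]).T@w["t"],"px",proj(w,c+[.102]))
N=600;s=0.00014
u=np.array([[proj(w,[c[0]+(j-N/2)*s,c[1]-(i-N/2)*s,.102]) for j in range(N)] for i in range(N)],np.float32)
cv2.imwrite("pics/w4r.png",cv2.remap(w["image"],u,None,cv2.INTER_CUBIC))
```

```text
t 7.75 tcp [ 0.5397 -0.1633  0.1961] yyaw -56.17 z [-5.e-04  7.e-04 -1.e+00] F [-0.1 -0.3  0.6] w 0.0854 g 0.0 q [ 0.37  0.55 -0.18  1.75  0.13  0.86 -0.85]
cam [ 0.60792793 -0.11841958  0.31734374] px [326.27581415 259.31029738]
```

View pics/w4r.png

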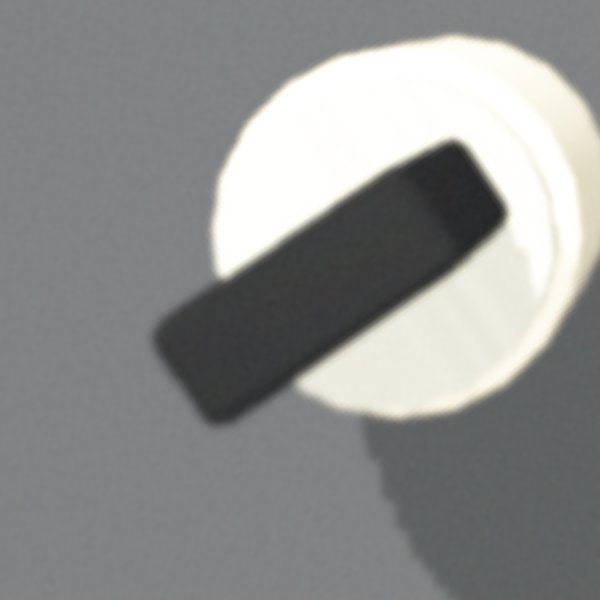

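The crop confirms the grip at (0.5395,-0.165) with a long yaw of about 33°: its top face runs from (178,382) to (424,225). I'm descending and gripping.

Call:
send_rows([
  {"dr": [0,0,0],"travel": [0,0,-0.15],"fingers": 0},
  {"dr": [0,0,0],"travel": [0,0,-0.3],"fingers": 0},
  {"dr": [0,0,0],"travel": [0,0,-0.4],"fingers": 0},
  {"dr": [0,0,0],"travel": [0,0,-0.436],"fingers": 0},
  {"dr": [0,0,0],"travel": [0,0,-0.436],"fingers": 0},
  {"dr": [0,0,0],"travel": [0,0,-0.436],"fingers": 0},
])

```text
time_s: 8.4
tool_pos: [0.5407, -0.1646, 0.0883]
ee_rot: [3.007, 0.907, 0.003]
wrist_force: [-0.0, 1.2, 0.9]
width: 0.0858
grip_force: 0.0
```

```bash
python3 -c "
from h import *
pose()"
```

```text
t 8.4 tcp [ 0.5407 -0.1646  0.0883] yyaw -56.45 z [ 2.2e-03 -2.0e-04 -1.0e+00] F [-0.   1.2  0.9] w 0.0858 g 0.0 q [ 0.35  0.7  -0.15  1.84  0.17  0.61 -0.88]
```

Call:
send_rows([
  {"dr": [0,0,0],"travel": [0,0,0],"fingers": 255},
  {"dr": [0,0,0],"travel": [0,0,0],"fingers": 255},
  {"dr": [0,0,0],"travel": [0,0,0],"fingers": 255},
  {"dr": [0,0,0],"travel": [0,0,0],"fingers": 255},
  {"dr": [0,0,0],"travel": [0,0,0],"fingers": 255},
  {"dr": [0,0,0],"travel": [0,0,0],"fingers": 255},
  {"dr": [0,0,0],"travel": [0,0,0],"fingers": 255},
  {"dr": [0,0,0],"travel": [0,0,0],"fingers": 255},
], grip_force=60)

```text
time_s: 9.2
tool_pos: [0.54, -0.1647, 0.0877]
ee_rot: [3.008, 0.905, 0.001]
wrist_force: [-0.1, 0.4, 4.5]
width: 0.0171
grip_force: 59.0
```

```bash
python3 -c "
from h import *
print(pose()['torque'])"
```

```text
t 9.2 tcp [ 0.54   -0.1647  0.0877] yyaw -56.5 z [ 7.e-04 -2.e-04 -1.e+00] F [-0.1  0.4  4.5] w 0.0171 g 59.0290367603302 q [ 0.35  0.7  -0.15  1.84  0.17  0.61 -0.89]
[0.00933785 0.14326312 0.08739007]
```

Call:
send_rows([
  {"dr": [0,0,0],"travel": [0,0,0.15],"fingers": 255},
  {"dr": [0,0,0],"travel": [0,0,0.3],"fingers": 255},
  {"dr": [0,0,0],"travel": [0,0,0.5],"fingers": 255},
  {"dr": [0,0,0.0],"travel": [0,0,0.52],"fingers": 255},
])

```text
time_s: 9.6
tool_pos: [0.5431, -0.1652, 0.2228]
ee_rot: [3.003, 0.903, 0.016]
wrist_force: [0.7, -0.3, -1.8]
width: 0.0176
grip_force: 59.1
```

Call:
send_rows([
  {"dr": [0,0,0.233],"travel": [0.08,0.8,0],"fingers": 255},
  {"dr": [0,0,0.233],"travel": [0.08,0.8,0],"fingers": 255},
  {"dr": [0,0,0.233],"travel": [0.08,0.8,0],"fingers": 255},
  {"dr": [0,0,0.233],"travel": [0.08,0.8,0],"fingers": 255},
  {"dr": [0,0,0.233],"travel": [0.08,0.8,0],"fingers": 255},
  {"dr": [0,0,0.233],"travel": [0.08,0.8,0],"fingers": 255},
  {"dr": [0,0,0.233],"travel": [0.08,0.8,0],"fingers": 255},
])

```text
time_s: 10.3
tool_pos: [0.559, 0.0337, 0.2159]
ee_rot: [-2.489, -1.916, 0.005]
wrist_force: [0.7, -0.4, -2.0]
width: 0.0173
grip_force: 59.0
```

Run:
```python
from h import *
s=pose()
w=bot.capture("wrist");np.save("w5.npy",w,allow_pickle=True)
cv2.imwrite("pics/w5.png",w["image"])
```

```text
t 10.3 tcp [0.559  0.0337 0.2159] yyaw -14.82 z [-0.003  -0.0015 -1.    ] F [ 0.7 -0.4 -2. ] w 0.0173 g 58.97458612918854 q [ 0.15  0.54 -0.39  1.73  0.25  0.92 -0.6 ]
```

View pics/w5.png

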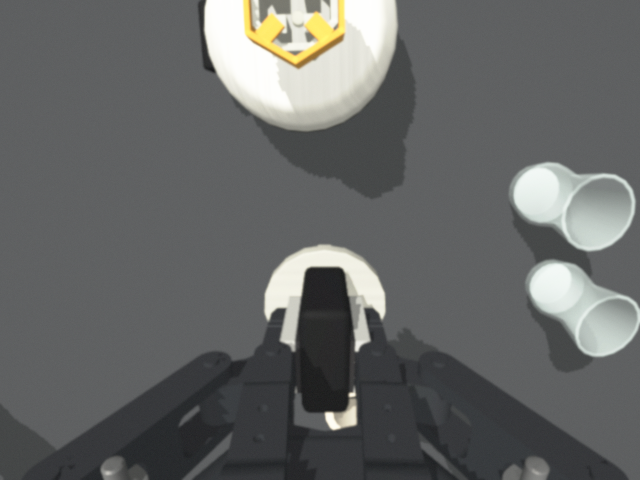

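The cap is held straight in the jaws, with its flange arc topping at (325,246), left edge at (265,300) and right edge at (385,300). The mill is ahead at the top. I'll fit the flange circle to get the cap's offset from the TCP.

Run:
```python
from h import *
from scipy.optimize import least_squares
w=np.load("w5.npy",allow_pickle=True).item();im=w["image"]
s=bot.get_state();T=Ro.from_rotvec(s["ee_rot"]).as_matrix();p=s["tool_pos"]
g=im.min(2);E=[]
for x in range(272,380,3):
    col=g[225:315,x]; i=np.argmax(col>150)
    if i>0:
        v=225+i-1+(150-int(col[i-1]))/(int(col[i])-int(col[i-1]));E.append((x,v))
E=np.array(E)
for dz in(-.0297,-.0377):
    P=[]
    for u,v in E:
        o,d=ray(w,u,v);o=T.T@(o-p);d=T.T@d;X=o+d*(-dz-o[2])/d[2];P.append(X[:2])
    P=np.array(P)
    f=least_squares(lambda q:np.hypot(*(P-q[:2]).T)-.0285,[0,0],loss="soft_l1",f_scale=.0005)
    f3=least_squares(lambda q:np.hypot(*(P-q[:2]).T)-q[2],[0,0,.0285])
    print(dz,"tool xy mm",f.x*1e3,f3.x*1e3,np.abs(f.fun).max()*1e3)
# grip ends in tool frame at top plane: image points (325,411) far end top; near end base
for u,v,h in((325,411,.0143),(325,267,-.0297),(325,310,.0143),(326,411,.0143)):
    o,d=ray(w,u,v);o=T.T@(o-p);d=T.T@d;print(u,v,(o+d*(-h-o[2])/d[2])[:2]*1e3)
# mill socket again
o=onz(w,298,18,.066);print("plunger approx",o)
```

```text
-0.0297 tool xy mm [ 1.60303482 -0.0781669 ] [ 4.20637494e+00 -2.15401759e-02  2.62176398e+01] 0.8643567047454427
-0.0377 tool xy mm [-0.93857153 -0.06943267] [ 0.10080772 -0.05878955 27.60986353] 0.5607564178379438
325 411 [-20.0565703    0.61901893]
325 267 [20.03887145  0.59401404]
325 310 [22.65038218  0.61880008]
326 411 [-20.05626627   0.99209104]
plunger approx [0.58034932 0.18241951 0.066     ]
```

Call:
send_rows([
  {"dr": [0,0,0],"travel": [0.081,0.59,0],"fingers": 255},
  {"dr": [0,0,0],"travel": [0.081,0.59,0],"fingers": 255},
  {"dr": [0,0,0],"travel": [0.081,0.59,0],"fingers": 255},
  {"dr": [0,0,0],"travel": [0.081,0.59,0],"fingers": 255},
  {"dr": [0,0,0],"travel": [0.081,0.59,-0.1],"fingers": 255},
  {"dr": [0,0,0],"travel": [0.081,0.59,-0.1],"fingers": 255},
  {"dr": [0,0,0],"travel": [0.081,0.59,-0.1],"fingers": 255},
])

```text
time_s: 11.05
tool_pos: [0.58, 0.1808, 0.1917]
ee_rot: [2.488, 1.917, -0.004]
wrist_force: [0.5, -0.5, -1.4]
width: 0.017
grip_force: 58.8
```

```bash
python3 -c "
from h import *
print(pose()['torque'])"
```

```text
t 11.05 tcp [0.58   0.1808 0.1917] yyaw -14.76 z [-0.0018 -0.0017 -1.    ] F [ 0.5 -0.5 -1.4] w 0.017 g 58.82307171821594 q [-0.11  0.64 -0.38  1.62  0.28  0.94 -0.84]
[ 0.01734011 -0.05360319  0.03961157]
```

Call:
send_rows([
  {"dr": [0,0,0],"travel": [0,0.005,0],"fingers": 255},
  {"dr": [0,0,0],"travel": [0,0.005,-0.03],"fingers": 255},
  {"dr": [0,0,0],"travel": [0,0.005,-0.06],"fingers": 255},
  {"dr": [0,0,0],"travel": [0,0.005,-0.06],"fingers": 255},
])

```text
time_s: 11.45
tool_pos: [0.5791, 0.1835, 0.176]
ee_rot: [-2.485, -1.921, 0.004]
wrist_force: [-0.6, -1.2, -2.3]
width: 0.0173
grip_force: 58.9
```

```bash
python3 -c "
from h import *
print(pose()['torque'])"
```

```text
t 11.45 tcp [0.5791 0.1835 0.176 ] yyaw -14.59 z [-0.0027 -0.0011 -1.    ] F [-0.6 -1.2 -2.3] w 0.0173 g 58.89224410057068 q [-0.12  0.65 -0.37  1.64  0.28  0.91 -0.85]
[ 0.01045246  0.04278448 -0.03323081]
```

Call:
send_rows([
  {"dr": [0,0,0],"travel": [0,0,-0.016],"fingers": 255},
  {"dr": [0,0,0],"travel": [0,0,-0.032],"fingers": 255},
  {"dr": [0,0,0],"travel": [0,0,-0.048],"fingers": 255},
  {"dr": [0,0,0],"travel": [0,0,-0.048],"fingers": 255},
])

```text
time_s: 11.85
tool_pos: [0.5799, 0.1836, 0.1648]
ee_rot: [2.485, 1.921, -0.002]
wrist_force: [0.2, -1.8, -1.9]
width: 0.0172
grip_force: 59.2
```

```bash
python3 -c "
from h import *
print(pose()['torque'])"
```

```text
t 11.85 tcp [0.5799 0.1836 0.1648] yyaw -14.58 z [-7.e-04 -9.e-04 -1.e+00] F [ 0.2 -1.8 -1.9] w 0.0172 g 59.19850945472717 q [-0.12  0.67 -0.37  1.65  0.29  0.88 -0.86]
[-0.28623811 -0.04974647 -0.02243938]
```

The splines are entering freely. I'll keep going down.

Call:
send_rows([
  {"dr": [0,0,0],"travel": [0,-0.003,-0.02],"fingers": 255},
  {"dr": [0,0,0],"travel": [0,-0.003,-0.04],"fingers": 255},
  {"dr": [0,0,0],"travel": [0,-0.003,-0.056],"fingers": 255},
  {"dr": [0,0,0],"travel": [0,-0.003,-0.056],"fingers": 255},
])

```text
time_s: 12.25
tool_pos: [0.5798, 0.1835, 0.1511]
ee_rot: [-2.485, -1.922, 0.001]
wrist_force: [-1.3, -2.0, 2.7]
width: 0.0169
grip_force: 59.8
```

```bash
python3 -c "
from h import *
print(pose()['torque'])"
```

```text
t 12.25 tcp [0.5798 0.1835 0.1511] yyaw -14.55 z [-6.e-04 -1.e-04 -1.e+00] F [-1.3 -2.   2.7] w 0.0169 g 59.77818489074707 q [-0.12  0.68 -0.36  1.66  0.3   0.85 -0.86]
[-0.30739869  0.31798975  0.03559675]
```

Call:
send_rows([
  {"dr": [0,0,0],"travel": [0,-0.002,-0.016],"fingers": 255},
  {"dr": [0,0,0],"travel": [0,-0.002,-0.03],"fingers": 255},
  {"dr": [0,0,0],"travel": [0,-0.002,-0.034],"fingers": 255},
  {"dr": [0,0,0],"travel": [0,-0.002,-0.034],"fingers": 255},
])

```text
time_s: 12.65
tool_pos: [0.5799, 0.1834, 0.1438]
ee_rot: [-2.485, -1.922, -0.001]
wrist_force: [-1.7, -1.2, 6.7]
width: 0.0176
grip_force: 60.3
```

```bash
python3 -c "
from h import *
print(pose()['torque'])"
```

```text
t 12.65 tcp [0.5799 0.1834 0.1438] yyaw -14.55 z [ 5.e-04  6.e-04 -1.e+00] F [-1.7 -1.2  6.7] w 0.0176 g 60.26926517486572 q [-0.13  0.69 -0.36  1.67  0.31  0.84 -0.87]
[-0.24595261  0.67769537  0.08045537]
```

Call:
send_rows([
  {"dr": [0,0,0],"travel": [0,0,-0.004],"fingers": 255},
  {"dr": [0,0,0],"travel": [0,0,-0.008],"fingers": 255},
  {"dr": [0,0,0],"travel": [0,0,-0.008],"fingers": 255},
  {"dr": [0,0,0],"travel": [0,0,-0.008],"fingers": 255},
])

```text
time_s: 13.05
tool_pos: [0.5799, 0.1834, 0.1437]
ee_rot: [2.484, 1.922, 0.002]
wrist_force: [-5.3, -2.7, 16.5]
width: 0.0172
grip_force: 61.8
```

```bash
python3 -c "
from h import *
print(pose()['torque'])"
```

```text
t 13.05 tcp [0.5799 0.1834 0.1437] yyaw -14.55 z [ 1.3e-03  2.0e-04 -1.0e+00] F [-5.3 -2.7 16.5] w 0.0172 g 61.806349754333496 q [-0.13  0.69 -0.36  1.67  0.31  0.84 -0.87]
[-0.48104881  1.29120837  0.06872754]
```

The height stopped at the expected home value while the push rose to about 18 N, so the flange is on the nut and is being held down.

```bash
python3 -c "
from h import *
print(bot.sign_off());pose()"
```

```text
the job is handed in; nothing more can be done
None
the job is handed in; nothing more can be done
```

The job is handed in at about 13 s: the nut was turned to its stop, and the cap is meshed and fully home, with the gripper still pressing it down at about 18 N (by the force and height readings; the verdict itself was not shown).

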